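# Press the set-up square into the frame corner

## Robot

A 6-joint arm with a two-finger parallel gripper is mounted at the origin on the work surface. World frame = base frame: x ahead of the robot, y to its left, z up, the work surface at z = 0. Lengths are in m, angles in degrees, forces in N, time in s.
With the tool pointing down it reaches from about 0.4 to 0.825 m from the base axis. Payload 7 kg.
Tool frame: the origin (TCP) lies at the very end of the fingers, on their centre line; the grasp point (between the pads) lies 19 mm behind it; x points along the fingers, z is the direction in which the jaws open and shut, and the axes are right-handed (so a half turn about x gives the same grasp; the last joint's range is limited). The gripper opens to 88 mm and grips with 3 to 60 N. Pads are 19 mm wide; open, the fingers measure 130 mm over their backs; the gripper's body (78 mm by 193 mm) begins 47 mm behind the grasp point.
Start: joints at [-56.545, 20.546, 0.682, 0, -70.136, -16.507], TCP at [0.197, -0.646, 0.227] pointing down, gripper open.
Joint ranges: [-176.03, 176.03], [-82.01, 121.73], [-58.28, 71.71], [-173.87, 95.51], [-174.79, -0.11], [-173.66, 173.66]. Speed limits (degrees/s): [136.94, 136.94, 172.46, 180, 180, 180].

## Interface

Orientations are given as [roll, pitch, yaw] about the fixed x, y, z axes, in that order (R = Rz(yaw) Ry(pitch) Rx(roll)).
In Python, from plant import * gives the robot as it stands.
- The arm moves only by the tool arm_command, never from a script. Its argument "commands" is one flat list of numbers, 5 for each row, row after row: the shift along the tool's x, y, z in mm, then the turn about the tool's x in degrees, then the opening in per cent of the stroke, from 0 (shut) to 100 (fully open). A call has 1 to 5 rows; each row shifts and turns the pose as measured when the row begins, along the tool's axes as they then stand; what a row does not reach is not made up. A row lasts 1/8 s, in which the tool goes at most 62.5 mm and 10.7 degrees, less where a joint would pass 70% of its speed; a pose out of reach is approached as far as the arm can. A call is refused whole if a number of a shift passes 62.5 or a number of a turn 10.7, either way. A call with a gripper value outside its range is refused whole. The fingers move at their own pace and stop on an object; the grip force is fixed at half the most. Time passes only in rows, so rows that do not move let the fingers close. It gives the time, the measured TCP pose, the force and the opening at its end, in the units of the state.
- get_obs(): the state, without advancing time (a new reading comes with each control period).
- snapshot(name): name is "scene" or "side" or "wrist"; returns a dict with "frame" (400x640x3 uint8, blue, green, red), "fov_y" (degrees; the focal length in pixels is half the picture's height over the tangent of half this angle, whatever the lens; pixels are square), "cx", "cy" (the principal point, pixels), "world_to_cam" (4x4, takes a point from world to camera coordinates). Camera axes: x right, y up, looking along -z (the intrinsics and any distortion apply to the point x, -y, -z); pixel columns grow to the right and rows downward; lengths in m; the calibration is good to about 2 mm. A picture is of the moment at which its call begins. There is no depth.
- close_job(): hands the job in, once; it reports no verdict.
The state is a dict: "clock": time; "joint_pos": joint angles; "qvel": joint speeds; "tau": joint torques, N m; "tool_pos": TCP position; "orientation": TCP orientation; "force": force on the tool from outside, world axes, zero at the start; "moment": the same for the moment, N m; "opening": finger opening in m.
Only numpy, scipy, OpenCV 4.12 (cv2) and the standard library are available. Lean on these libraries where they do the work, as an engineer would, in place of code of your own. Each camera call takes 0.05 s, during which the arm holds its last target. There are 200 camera calls.

## Task

Open the air valve by swinging its lever the full quarter turn, until it lies in line with the pipe, so that the clamp closes on the window frame; then fetch the loose L-shaped set-up square, lay it flat on the jig board inside the frame's corner and press it in, corner to corner, until its two outer edges bear on both frame profiles. Finish while still holding the square and pressing it against both profiles with a few newtons: do not let go or back off. Leave the valve open and the other things on the bench where they are.

Things in the scene. Friction and masses are not known exactly. Their poses are not given: they have to be found in the camera images.
- valve_lever (a joint): angle of the air valve's lever: 0 = shut (lever square across the pipe), 1.571 = fully open (lever in line with the pipe, at its stop); it grows anticlockwise seen from above, starts between 0 and 0.3 and stays where it is left; stiff, about 0.25 N m (3 N at the grip)
- lever_pivot (a point): on the lever's vertical axis of rotation, at mid-height of the lever bar (84 mm above the bench). Its axes turn with the lever: the lever points along its -y axis
- lever_grip (a point): point on the lever's centre line 85 mm from the pivot, at mid-height of the bar, same axes as lever_pivot. The lever is a flat steel bar 16 mm wide and 12 mm thick (78 to 90 mm above the bench) that ends 110 mm from the pivot; it can be pinched across its width or pushed from the side
- valve: fixed air valve left or right of the jig: copper pipe that rises from the bench, runs level through a brass body and goes back down; 160 mm between uprights, top of pipe 51 mm, of brass body 59 mm above the bench. Origin on the bench under the pivot, x along the pipe, z up; the shut lever points to -y, the open lever to +x of this frame
- square: loose L-shaped square, flat on the bench on the jig's other side, 0.25-0.42 kg: aluminium legs 135 mm long, 20 wide, 14 thick; diagonal steel brace 14 wide, 26 tall, 136 long. Origin under the brace's middle, z up; outer corner at (+58,+58,0) mm, outer edges at x=+58 and y=+58, legs run to -x and -y. Brace runs along (1,-1,0): pinch it across (1,1,0); 46 mm free to the inner corner
- square_corner (a point): the outer corner of the square, at its underside; axes of square
- jig: fixed jig: plywood board 18 mm thick (x -170 to +140, y -170 to +55 mm) with two aluminium window-frame profiles meeting in a right-angled inside corner. Origin on the bench plane below that corner, z up; inner faces are the planes x=0 and y=0, free space inside is x<0, y<0. Behind the rail (+x) a clamp, 58 mm high, whose plunger closes as the valve opens
- frame_corner (a point): the inside corner of the frame at the board's top surface (18 mm above the bench), axes of jig; the seated square has square_corner here and its x axis along this x axis
- stile: fixed aluminium profile whose inner face is the plane y = 0 of jig, reaching 160 mm from the corner towards -x; 40 mm wide, 30 mm tall (top 48 mm above the bench). Origin and axes those of jig
- rail: fixed aluminium profile whose inner face is the plane x = 0 of jig, reaching 160 mm from the corner towards -y; 40 mm wide, 30 mm tall. Origin and axes those of jig. The contacts are rough (friction up to about 1): pressing hard on one face or on the board can keep the square from reaching the other face
- jar: bystander: closed glass jar with a yellow lid, 68 mm across, 85 mm tall
- tin: bystander: closed can, 66 mm across, 75 mm tall
- tape: bystander: roll of tape lying flat, 72 mm across, 22 mm tall
- screwdriver: bystander: screwdriver lying on the bench near the robot
- hammer: bystander: hammer lying at the right-hand side
- wrench: bystander: wrench lying at the left-hand side
- offcut: bystander: short U-shaped aluminium offcut, 50 x 30 x 30 mm
There are look-alikes about, which are no part of the job. Of the things shaped like the square, the aluminium one is meant.

How it is judged (in metres and radians):
On the way, in this order (a step that is already met when the one before it is completed fails the run):
1. the valve lever is swung to fully open (value of joint valve_lever above 1.4 rad), for 0.2 s.
2. the square is pressed into the inside corner, touching both profiles, held by the gripper (horizontal distance between square_corner and frame_corner below 0.004 m and z of square_corner in the frame of frame_corner below 0.003 m and angle between the x axis of square and the x axis of jig, either way round below 0.035 rad and angle between square's own z axis and vertical below 0.035 rad and contact force between square and stile above 1 N and contact force between square and rail above 1 N and contact force between the fingers and square above 1 N), for 0.3 s.
At the end, for the whole second after the job is handed in: valve lever beyond 1.40 rad; square flat on the board (3 mm, 2 deg), its outer corner within 4 mm of the frame corner, parallel to the frame within 2 deg, pressing on stile and on rail with over 1 N each and held by the fingers with over 1 N, at rest, through the last second (all of step 2 and value of joint valve_lever above 1.4 rad and linear speed of square below 0.02 m/s); the arm keeps its last pose, push and grip.
It fails at once if a bystander is pushed more than 30 mm away (distance of any of jar, tin, tape, screwdriver, hammer, wrench, offcut from where it was at the start of the episode above 0.03 m).
It also fails if it takes over 72 s, if anything falls off the work surface, if the arm or the gripper's body presses on something with over 40 N, if the wrist force passes 120 N, or if a joint passes its speed limit or range.

## Working session

There is one attempt and no reset: what is moved stays moved. The work goes in short steps, Python scripts to look and compute and a tool call to move; the robot and the scene stay as the last step left them, time stands still between calls to the robot, and variables do not carry over. Pictures are saved under pics/ and viewed, about 8 in all and at most 12, crops included, and the job is handed in when it is done.

Besides the shell and the picture viewer there is one more tool, called by a JSON object that holds its "fn" and its "kwargs". arm_command: Moves the arm, as the interface text tells. Its arguments: {"type":"object","properties":{"commands":{"type":"array"}},"required":["commands"]}

```bash
mkdir -p pics; ls; cat > h.py <<'E'
from plant import *
import numpy as np, cv2
def snap(name,fn=None):
    s=snapshot(name)
    if fn: cv2.imwrite('pics/'+fn,s['frame'])
    np.savez('/tmp/'+name+'.npz',**{k:np.asarray(v) for k,v in s.items()})
    return s
def load(name):
    return dict(np.load('/tmp/'+name+'.npz'))
def ray(s,u,v):
    f=200/np.tan(np.radians(float(s['fov_y']))/2)
    M=np.array(s['world_to_cam']);R=M[:3,:3];c=-R.T@M[:3,3]
    d=R.T@np.array([(u-float(s['cx']))/f,-(v-float(s['cy']))/f,-1.]);return c,d
def onz(s,u,v,z):
    c,d=ray(s,u,v);return c+d*(z-c[2])/d[2]
def proj(s,p):
    f=200/np.tan(np.radians(float(s['fov_y']))/2)
    M=np.array(s['world_to_cam']);q=M[:3,:3]@np.array(p)+M[:3,3]
    return np.array([float(s['cx'])+f*q[0]/-q[2],float(s['cy'])-f*q[1]/-q[2]])
E
python3 - <<'E'
from h import *
s=snap('scene','a_scene.png');t=snap('side','a_side.png')
for x in (s,t):
    print([k for k in x if k!='frame'],x['fov_y'],x['cx'],x['cy'],ray(x,320,200))
print(get_obs())
E
```

```text
pics
['fov_y', 'cx', 'cy', 'world_to_cam'] 45.116388373279634 319.0431867598124 198.96160623246277 (array([ 1.67684172, -0.45248067,  0.90379338]), array([-0.7798132 ,  0.29077363, -0.55439217]))
['fov_y', 'cx', 'cy', 'world_to_cam'] 44.09705416675983 327.204413775257 195.78512575827168 (array([0.13653235, 1.23144304, 0.90515011]), array([ 0.25692245, -0.80344138, -0.53736255]))
{'clock': 0.1, 'joint_pos': array([-5.65467922e+01,  2.05882874e+01,  6.40390193e-01, -1.61453483e-02,
       -7.01354667e+01, -1.65066041e+01]), 'qvel': array([ 0.01815554, -0.22364027,  0.03010773,  0.05303847, -0.0059137 ,
       -0.00039729]), 'tau': array([-1.54879333e-03, -5.84161091e+01,  2.93750238e+01,  7.01553941e+00,
        1.01540811e-02, -5.15859176e-05]), 'tool_pos': array([ 0.19659352, -0.64529919,  0.22572097]), 'orientation': array([  6.18880464,  89.91526511, 113.12991117]), 'force': array([-0.31555097, -0.31350786,  0.0423198 ]), 'moment': array([ 0.0088953 , -0.0161126 , -0.02091126]), 'opening': 0.08739066105745553}
```

View pics/a_scene.png

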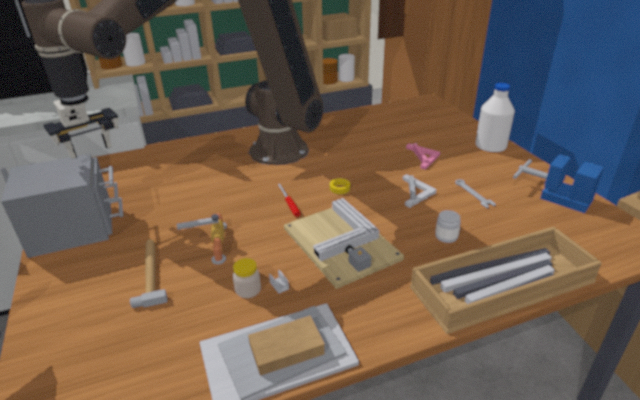

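View pics/a_side.png

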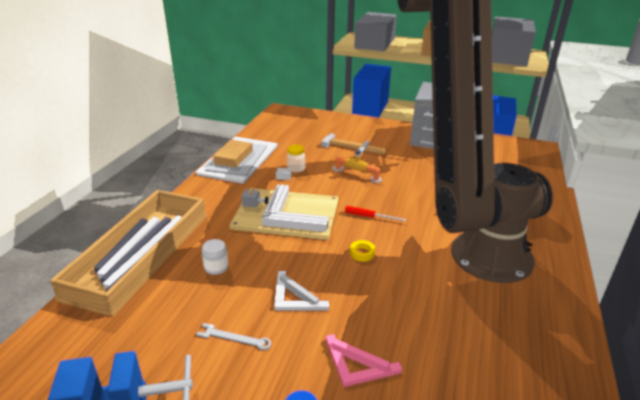

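```bash
python3 - <<'E'
from h import *
s=load('scene');t=load('side')
a=cv2.resize(s['frame'][165:305,170:450],None,fx=2.8,fy=2.8,interpolation=cv2.INTER_CUBIC)
cv2.imwrite('pics/b1.png',a)
for n,uv,z in [('body top',(218,222),.06),('lever end',(180,226),.084),('square',(418,190),.014),('jig corner',(375,236),.048),('tape',(340,186),.02),('screwdr',(290,200),.01)]:
    print(n,onz(s,*uv,z).round(3))
for n,uv,z in [('valve',(357,163),.06),('lever end',(330,137),.084),('square',(295,292),.014),('jig corner',(268,216),.048)]:
    print('side',n,onz(t,*uv,z).round(3))
E
```

```text
body top [ 0.481 -0.333  0.06 ]
lever end [ 0.491 -0.441  0.084]
square [0.499 0.344 0.014]
jig corner [0.709 0.074 0.048]
tape [0.379 0.106 0.02 ]
screwdr [ 0.38  -0.076  0.01 ]
side valve [ 0.491 -0.313  0.06 ]
side lever end [ 0.634 -0.441  0.084]
side square [0.486 0.342 0.014]
side jig corner [0.669 0.088 0.048]
```

View pics/b1.png

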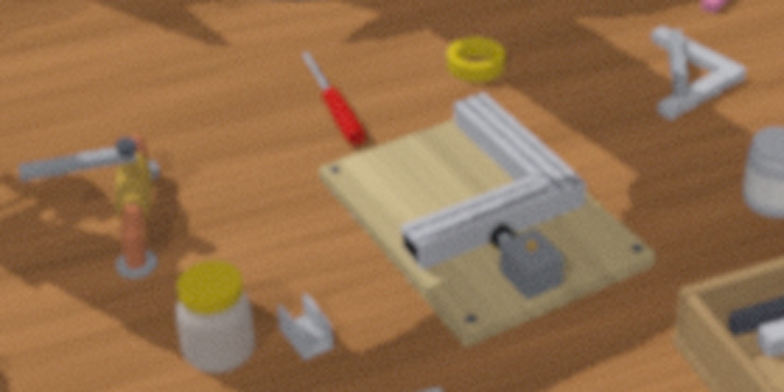

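```bash
cat >> h.py <<'E'
from scipy.spatial.transform import Rotation as Ro
def tool():
    o=get_obs();return np.array(o['tool_pos']),Ro.from_euler('xyz',o['orientation'],degrees=True).as_matrix(),o
def show():
    p,R,o=tool();print('t',round(o['clock'],2),'p',(p*1e3).round(1),'y-ax',R[:,1].round(3),'z-ax',R[:,2].round(3),'x-ax',R[:,0].round(3),'F',np.round(o['force'],1),'open',round(o['opening']*1e3,1),'q6',o['joint_pos'].round(0))
def to(target):  # mm shift in tool axes to a world target (m)
    p,R,o=tool();d=R.T@(np.array(target)-p)*1e3;print('to',target,'tool mm',d.round(1),'rows',np.ceil(np.abs(d).max()/62.5));return d
E
python3 - <<'E'
from h import *
s=load('scene')
show()
for uv in [(214.6,217.9),(177.9,225.7)]: print(onz(s,*uv,.09).round(3))
w=snap('wrist');p,R,o=tool()
c,d=ray(w,320,200);print('cam in tool',R.T@(c-p),'dir',R.T@d,'right',R.T@w['world_to_cam'][0,:3],w['fov_y'])
to([.45,-.42,.26])
E
```

```text
t 0.1 p [ 196.6 -645.3  225.7] y-ax [-0.957 -0.291  0.   ] z-ax [-0.291  0.957  0.001] x-ax [-0.001  0.001 -1.   ] F [-0.3 -0.3  0. ] open 87.4 q6 [-57.  21.   1.  -0. -70. -17.]
[ 0.499 -0.342  0.09 ]
[ 0.496 -0.447  0.09 ]
cam in tool [-0.15773437  0.07440612  0.00077683] dir [ 0.96401215 -0.26618458  0.01543944] right [-3.33527020e-04  3.55002231e-04  9.99999881e-01] 61.86411791294395
to [0.45, -0.42, 0.26] tool mm [ -34.  -308.   141.7] rows 5.0
```

{"fn": "arm_command", "kwargs": {"commands": [-7,-53,25,0,0,-7,-53,25,0,0,-7,-53,25,0,0,-7,-53,25,0,0,-7,-53,25,0,0]}}

```text
clock: 0.78
tool_pos: [0.4162, -0.4453, 0.2586]
orientation: [21.2, 89.6, 127.7]
force: [0.2, -0.8, -0.4]
opening: 0.0431
```

```bash
python3 - <<'E'
from h import *
show();snap('wrist','c_wrist.png')
w=load('wrist')
for p in [(.499,-.342,.09),(.496,-.447,.09)]: print(proj(w,p))
E
```

```text
t 0.78 p [ 416.2 -445.3  258.6] y-ax [-0.959 -0.284  0.002] z-ax [-0.284  0.959  0.006] x-ax [-0.004  0.005 -1.   ] F [ 0.2 -0.8 -0.4] open 43.1 q6 [-29.  14.  -5.  -0. -72. -45.]
[382.37397637 282.33417939]
[290.4538859  255.04877881]
```

View pics/c_wrist.png

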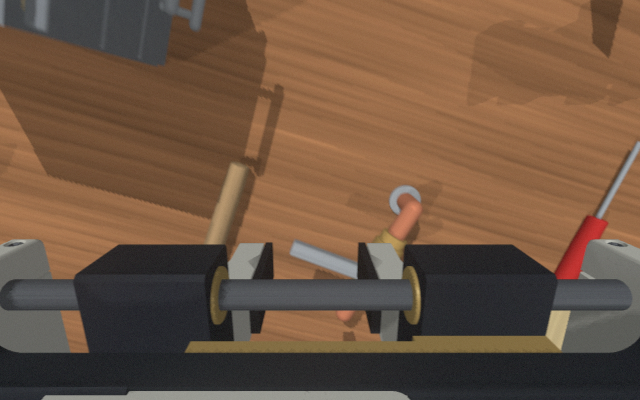

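```bash
python3 - <<'E'
from h import *
w=load('wrist')
for n,uv,z in [('end',(293,248),.09),('lever mid',(350,267),.09),('flange',(405,198),.0),('elbow1',(412,207),.045),('elbow2',(347,312),.045)]: print(n,onz(w,*uv,z).round(4))
e=onz(w,293,248,.09)[:2];m=onz(w,350,267,.09)[:2];u=(m-e)/np.linalg.norm(m-e);print('dir to pivot',u,'pivot',e+.11*u)
to([.46,-.43,.1])
E
```

```text
end [ 0.4874 -0.4466  0.09  ]
lever mid [ 0.4914 -0.3818  0.09  ]
flange [ 0.4183 -0.3207  0.    ]
elbow1 [ 0.4183 -0.3248  0.045 ]
elbow2 [ 0.5728 -0.354   0.045 ]
dir to pivot [0.0620127  0.99807536] pivot [ 0.49423594 -0.33677813]
to [0.46, -0.43, 0.1] tool mm [159.6 -40.8  -0.5] rows 3.0
```

```bash
cat > lev.py <<'E'
from h import *
P=np.array([.495,-.338])
def ctr(th,R,gap=0,r=.08):
    u=np.array([np.cos(th),np.sin(th)]);n=np.array([-u[1],u[0]])
    h=.0095*abs(n@R[:2,1])+.021*abs(n@R[:2,2])
    return P+r*u-(.008+h+gap)*n
E
python3 - <<'E'
from lev import *
p,R,o=tool()
q=ctr(np.radians(-93.6),R,.012);to([*q,.072])
last=q
for a in [-93,-80,-67,-54,-41,-30,-20,-12]:
    q=ctr(np.radians(a),R);d=R.T@np.array([*(q-last),0])*1e3;print(a,q.round(4),d.round(1));last=q
E
```

```text
to [np.float64(0.4538594367915651), np.float64(-0.41556982900080497), 0.072] tool mm [187.7 -39.1  15. ] rows 4.0
-93 [ 0.4668 -0.4166] [ -0.  -12.1  -4.7]
-80 [ 0.4893 -0.4202] [ -0.  -20.5  -9.9]
-67 [ 0.5081 -0.4194] [ -0.  -18.2  -4.5]
-54 [ 0.5227 -0.4168] [ -0.  -14.7  -1.7]
-41 [ 0.5375 -0.4111] [  0.  -15.8   1.2]
-30 [ 0.5496 -0.4034] [  0.  -13.8   3.9]
-20 [ 0.5597 -0.394 ] [  0.  -12.4   6.1]
-12 [ 0.5668 -0.3849] [ 0.  -9.4  6.7]
```

{"fn": "arm_command", "kwargs": {"commands": [46,-10,4,0,0,46,-10,4,0,0,46,-10,4,0,0,46,-9,4,0,0,3,0,0,0,0]}}

```text
clock: 1.45
tool_pos: [0.4576, -0.412, 0.0693]
orientation: [-48.3, 89.8, 58.7]
force: [0.1, -1.3, 0.5]
opening: 0.0005
```

```bash
python3 - <<'E'
from lev import *
show();p,R,o=tool()
for a in [-80,-67,-54,-41]: to([*ctr(np.radians(a),R),.072])
E
```

```text
t 1.45 p [ 457.6 -412.    69.3] y-ax [-0.956 -0.292 -0.002] z-ax [-0.292  0.956  0.002] x-ax [ 0.002  0.003 -1.   ] F [ 0.1 -1.3  0.5] open 0.5 q6 [-24.  23. -18.  -0. -49. -49.]
to [np.float64(0.4892114180375795), np.float64(-0.42025481213087673), 0.072] tool mm [ -2.6 -27.9 -17.1] rows 1.0
to [np.float64(0.50817291636052), np.float64(-0.4193172589413475), 0.072] tool mm [ -2.6 -46.3 -21.8] rows 1.0
to [np.float64(0.5227495769612346), np.float64(-0.41672419040348857), 0.072] tool mm [ -2.6 -61.  -23.5] rows 1.0
to [np.float64(0.5375401355124065), np.float64(-0.4110034190040921), 0.072] tool mm [ -2.5 -76.8 -22.4] rows 2.0
```

{"fn": "arm_command", "kwargs": {"commands": [-2,-28,-16,0,0,0,-19,-5,0,0,0,-15,-2,0,0,0,-16,1,0,0,0,-14,4,0,0]}}

```text
clock: 2.08
tool_pos: [0.5416, -0.4017, 0.0737]
orientation: [44.5, 88.9, 151.2]
force: [-6.9, -2.1, -2.3]
opening: 0.0004
```

```bash
python3 - <<'E'
from lev import *
show();p,R,o=tool()
for a in [-30,-20,-12,-9]: to([*ctr(np.radians(a),R),.071])
E
```

```text
t 2.08 p [ 541.6 -401.7   73.7] y-ax [-0.957 -0.288  0.013] z-ax [-0.288  0.957  0.014] x-ax [-0.017  0.009 -1.   ] F [-6.9 -2.1 -2.3] open 0.4 q6 [-20.  28.  -9.  -0. -54. -53.]
to [np.float64(0.5496279948042594), np.float64(-0.40338153748341415), 0.071] tool mm [ 2.6 -7.3 -3.9] rows 1.0
to [np.float64(0.5597403763690918), np.float64(-0.3940316298119734), 0.071] tool mm [  2.5 -19.6   2.1] rows 1.0
to [np.float64(0.5668106734747949), np.float64(-0.3849360909680849), 0.071] tool mm [  2.4 -29.    8.8] rows 1.0
to [np.float64(0.5691591299221272), np.float64(-0.38117393884715833), 0.071] tool mm [  2.4 -32.4  11.7] rows 1.0
```

{"fn": "arm_command", "kwargs": {"commands": [2,-15,-1,0,0,1,-9,5,0,0,0,-8,7,0,0,0,-4,5,0,0,0,-2,4,0,0]}}

```text
clock: 2.7
tool_pos: [0.5681, -0.3831, 0.0753]
orientation: [87.1, 88.7, -166.3]
force: [-3.0, -27.7, -18.0]
opening: 0.0005
```

```bash
python3 - <<'E'
from lev import *
show();p,R,o=tool()
for a in [-20,-12,-9,-6]: to([*ctr(np.radians(a),R),.071])
E
```

```text
t 2.7 p [ 568.1 -383.1   75.3] y-ax [-0.958 -0.287  0.022] z-ax [-0.287  0.958  0.001] x-ax [-0.021 -0.005 -1.   ] F [ -3.  -27.7 -18. ] open 0.5 q6 [-17.  29.  -8.   1. -55. -56.]
to [np.float64(0.5597380092603446), np.float64(-0.39403813338980587), 0.071] tool mm [ 4.6 11.  -8.1] rows 1.0
to [np.float64(0.5668101868399288), np.float64(-0.3849383804051283), 0.071] tool mm [ 4.4  1.6 -1.4] rows 1.0
to [np.float64(0.5691590350661353), np.float64(-0.3811745377443214), 0.071] tool mm [ 4.3 -1.7  1.5] rows 1.0
to [np.float64(0.5713173685556091), np.float64(-0.3772305200551587), 0.071] tool mm [ 4.2 -4.9  4.7] rows 1.0
```

{"fn": "arm_command", "kwargs": {"commands": [0,0,0,0,0,0,3,-30,0,0,-62,0,0,0,50,-60,0,10,0,100,-50,-10,30,0,100]}}

```text
clock: 3.32
tool_pos: [0.576, -0.3736, 0.2495]
orientation: [91.2, 88.8, -162.4]
force: [1.0, -0.3, 0.6]
opening: 0.0248
```

```bash
python3 - <<'E'
from lev import *
show()
to([.74,.09,.25])
s=snap('scene');c=cv2.resize(s['frame'][190:290,180:300],None,fx=5,fy=5,interpolation=cv2.INTER_CUBIC)
cv2.imwrite('pics/d.png',c)
E
```

```text
t 3.33 p [ 576.  -373.6  249.5] y-ax [-0.959 -0.282  0.021] z-ax [-0.282  0.959 -0.   ] x-ax [-0.02  -0.006 -1.   ] F [ 1.  -0.3  0.6] open 24.8 q6 [-16.  21.   5.   1. -74. -57.]
to [0.74, 0.09, 0.25] tool mm [  -6.7 -288.1  398.5] rows 7.0
```

View pics/d.png

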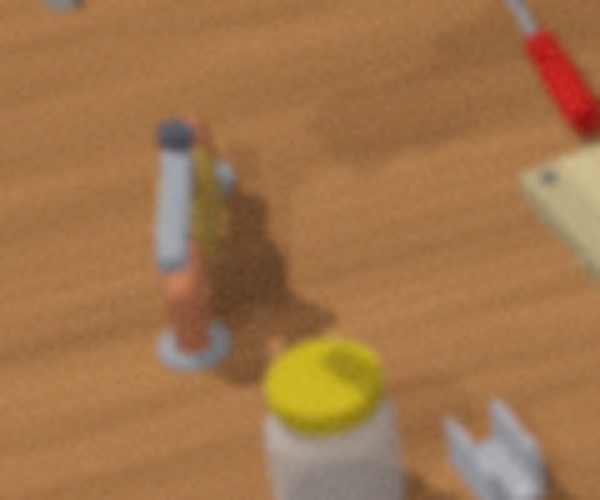

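{"fn": "arm_command", "kwargs": {"commands": [0,-36,50,0,100,0,-36,50,0,100,0,-36,50,0,100,0,-36,50,0,100,0,-36,50,0,100]}}

```text
clock: 4.0
tool_pos: [0.6849, -0.0803, 0.268]
orientation: [-142.6, 88.8, -36.3]
force: [0.6, -0.7, -0.5]
opening: 0.0784
```

{"fn": "arm_command", "kwargs": {"commands": [0,-36,50,0,100,0,-36,50,0,100,0,-30,40,0,100,0,0,0,0,100]}}

```text
clock: 4.5
tool_pos: [0.7462, 0.0923, 0.2738]
orientation: [-119.1, 88.2, -12.4]
force: [0.5, -1.3, -0.1]
opening: 0.0875
```

```bash
python3 - <<'E'
from lev import *
show();snap('wrist','e_wrist.png');s=load('scene')
a=onz(s,215,216.6,.092);b=onz(s,214.4,242.4,.09);print(a,b,np.degrees(np.arctan2(*(b-a)[[1,0]])))
E
```

```text
t 4.5 p [746.2  92.3 273.8] y-ax [-0.958 -0.287 -0.027] z-ax [-0.287  0.958 -0.015] x-ax [ 0.03  -0.007 -1.   ] F [ 0.5 -1.3 -0.1] open 87.5 q6 [ 22.  26.  14.   1. -77. -96.]
[ 0.49621527 -0.34021598  0.092     ] [ 0.61311707 -0.36470126  0.09      ] -11.829685312738135
```

View pics/e_wrist.png

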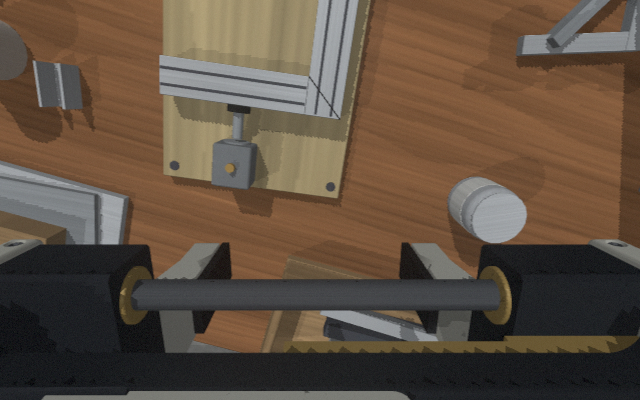

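```bash
cat >> h.py <<'E'
def edge(img,p0,p1,k=10,n=40):
    """sub-pixel saturation edge across the line p0-p1: returns fitted line (point,dir), rms"""
    S=cv2.GaussianBlur(cv2.cvtColor(img,cv2.COLOR_BGR2HSV)[...,1].astype(np.float32),(3,3),0)
    p0,p1=np.array(p0,float),np.array(p1,float);d=(p1-p0)/np.linalg.norm(p1-p0);nn=np.array([-d[1],d[0]])
    o=np.arange(-k,k+.01,.25);P=[]
    for a in np.linspace(0,1,n):
        q=p0+a*(p1-p0);X=(q+o[:,None]*nn).astype(np.float32)
        v=cv2.remap(S,X[:,:1],X[:,1:],cv2.INTER_LINEAR)[:,0];g=np.abs(np.gradient(v));i=g.argmax()
        if g[i]>2:P.append(q+o[i]*nn)
    P=np.array(P,np.float32);vx,vy,x,y=cv2.fitLine(P,cv2.DIST_HUBER,0,.01,.01).ravel()
    r=(P-[x,y])@np.array([-vy,vx]);print('edge n',len(P),'med|r|',np.median(abs(r)).round(2));return np.array([x,y]),np.array([vx,vy])
def cross(a,b):
    t=np.linalg.solve(np.c_[a[1],-b[1]],b[0]-a[0]);return a[0]+t[0]*a[1]
E
python3 - <<'E'
from h import *
w=load('wrist');f=w['frame']
r=edge(f,(175,57),(295,74));s=edge(f,(309,65),(317,6),8)
c=cross(r,s);print('corner px',c,r,s)
for z in (.048,):
    C=onz(w,*c,z);A=onz(w,*(c-130*np.sign(r[1][0])*r[1]),z);B=onz(w,*(c-65*np.sign(s[1][1])*s[1]),z)
    print('corner',C.round(4),'rail dir (=-y)',np.degrees(np.arctan2(*(A-C)[[1,0]])),'stile dir(=-x)',np.degrees(np.arctan2(*(B-C)[[1,0]])))
    print('rail end',onz(w,162,55,z))
sc=load('scene');print('proj in scene',proj(sc,C))
E
```

```text
edge n 40 med|r| 0.16
edge n 40 med|r| 0.17
corner px [308.37894   75.808334] (array([235.04997,  65.14727], dtype=float32), array([0.989596  , 0.14387415], dtype=float32)) (array([312.7357 ,  40.24013], dtype=float32), array([ 0.12158144, -0.9925815 ], dtype=float32))
corner [0.6523 0.0542 0.048 ] rail dir (=-y) -81.1084316668795 stile dir(=-x) -171.1295762186449
rail end [ 0.67690286 -0.09981119  0.048     ]
proj in scene [360.29603201 226.75176184]
```

```bash
python3 - <<'E'
from h import *
to([.59,.36,.26])
E
```

```text
to [0.59, 0.36, 0.26] tool mm [  7.9  72.8 302.7] rows 5.0
```

{"fn": "arm_command", "kwargs": {"commands": [1,12,50,0,100,1,12,50,0,100,1,12,50,0,100,1,12,50,0,100,1,12,50,0,100]}}

```text
clock: 5.18
tool_pos: [0.6173, 0.3127, 0.27]
orientation: [-107.1, 87.7, -1.1]
force: [0.8, -1.0, 0.2]
opening: 0.0876
```

{"fn": "arm_command", "kwargs": {"commands": [1,12,50,0,100,0,0,0,0,100]}}

```text
clock: 5.42
tool_pos: [0.5902, 0.3601, 0.2708]
orientation: [-101.6, 87.5, 4.5]
force: [0.7, -1.6, -0.6]
opening: 0.0875
```

```bash
python3 - <<'E'
from h import *
show();snap('wrist','f_wrist.png')
E
```

```text
t 5.42 p [590.2 360.1 270.8] y-ax [-0.96  -0.278 -0.043] z-ax [-0.278  0.961 -0.009] x-ax [ 0.044  0.003 -0.999] F [ 0.7 -1.6 -0.6] open 87.5 q6 [  48.   19.    4.    2.  -73. -123.]
```

View pics/f_wrist.png

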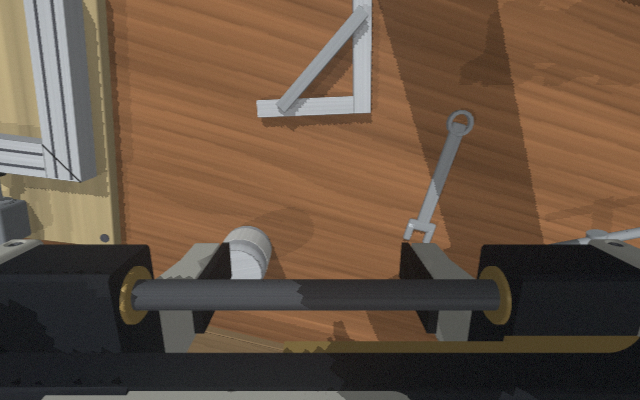

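```bash
python3 - <<'E'
from h import *
w=load('wrist');f=w['frame']
a=edge(f,(268,116),(360,112),7);b=edge(f,(371,100),(371,10),7)
c=cross(a,b);z=.014
C=onz(w,*c,z);A=onz(w,*(c-100*np.sign(a[1][0])*a[1]),z);B=onz(w,*(c-100*np.sign(b[1][1])*b[1]),z)
ya=np.degrees(np.arctan2(*(A-C)[[1,0]]));yb=np.degrees(np.arctan2(*(B-C)[[1,0]]))
print('px',c,'corner',C.round(4),'leg -y',ya,'leg -x',yb)
yaw=np.radians(((ya+90)+(yb+180))/2);d=np.array([np.cos(yaw)-np.sin(yaw),np.sin(yaw)+np.cos(yaw)])
O=C[:2]-.058*d;print('yaw',np.degrees(yaw),'origin',O.round(4))
np.save('/tmp/sq.npy',[*O,np.degrees(yaw)])
to([*O,.15])
sc=snap('scene');sd=snap('side')
for n,x in(('scene',sc),('side',sd)):print(n,proj(x,[*C[:2],.014]),proj(x,[*O,.026]))
cv2.imwrite('pics/g.png',np.hstack([cv2.resize(sc['frame'][165:225,390:450],(390,390),interpolation=cv2.INTER_CUBIC),cv2.resize(sd['frame'][260:320,265:335],(455,390),interpolation=cv2.INTER_CUBIC)]))
E
```

```text
edge n 40 med|r| 0.23
edge n 40 med|r| 0.19
px [369.96802 112.89777] corner [0.5173 0.4056 0.014 ] leg -y -71.70361739238636 leg -x -161.72263232584203
yaw 18.286875140885805 origin [0.4805 0.3323]
to [np.float64(0.48045502803191836), np.float64(0.3323415041688753), 0.15] tool mm [116.1 118.7   6.2] rows 2.0
scene [436.41525887 188.85050676] [412.41137487 185.09590939]
side [274.27743538 305.99929645] [298.20844671 286.57252751]
```

{"fn": "arm_command", "kwargs": {"commands": [0,20,0,-10.5,39,0,16,0,-10.5,39,0,14,0,-10.5,39,0,0,0,-10.5,39,0,0,0,-10.5,39]}}

```text
clock: 6.2
tool_pos: [0.5504, 0.3274, 0.2707]
orientation: [-153.9, 87.3, 5.5]
force: [-0.2, 0.7, -0.2]
opening: 0.043
```

```bash
python3 - <<'E'
from h import *
show()
E
```

```text
t 6.2 p [550.4 327.4 270.7] y-ax [-0.351 -0.936 -0.02 ] z-ax [-0.935  0.352 -0.042] x-ax [ 0.046  0.004 -0.999] F [-0.2  0.7 -0.2] open 43.0 q6 [ 49.  14.  -3.   2. -71. -71.]
```

{"fn": "arm_command", "kwargs": {"commands": [0,0,0,-10.5,39,0,0,0,-10.5,39,0,0,0,-10.5,39,0,0,0,-10.5,39,0,0,0,-10.5,39]}}

```text
clock: 6.82
tool_pos: [0.5551, 0.3187, 0.2732]
orientation: [154.6, 87.2, 7.6]
force: [0.4, 0.2, 0.4]
opening: 0.0342
```

```bash
python3 - <<'E'
from h import *
show()
O=np.load('/tmp/sq.npy');p,R,o=tool()
print('turn', -((O[2]+225)-np.degrees(np.arctan2(R[1,2],R[0,2])))%360-360)
to([*O[:2],.12])
E
```

```text
t 6.83 p [555.1 318.7 273.2] y-ax [ 0.544 -0.839  0.021] z-ax [-0.837 -0.545 -0.045] x-ax [ 0.049  0.007 -0.999] F [0.4 0.2 0.4] open 34.2 q6 [ 48.  14.  -3.   2. -71. -16.]
turn -30.251937078194715
to [np.float64(0.48045502803191836), np.float64(0.3323415041688753), 0.12] tool mm [149.4 -55.3  61.9] rows 3.0
```

{"fn": "arm_command", "kwargs": {"commands": [30,-4,28,-10,39,30,-18,24,-10,39,30,-26,12,-10,39,30,0,0,0,39,0,0,0,0,39]}}

```text
clock: 7.45
tool_pos: [0.4808, 0.3026, 0.1488]
orientation: [127.0, 86.9, 10.5]
force: [0.5, -0.6, 1.1]
opening: 0.0346
```

```bash
python3 - <<'E'
from h import *
show()
O=np.load('/tmp/sq.npy');p,R,o=tool()
print('turn', -((O[2]+225)-np.degrees(np.arctan2(R[1,2],R[0,2]))))
to([*O[:2],.06])
E
```

```text
t 7.45 p [480.8 302.6 148.8] y-ax [ 0.894 -0.447  0.044] z-ax [-0.446 -0.895 -0.033] x-ax [ 0.054  0.01  -0.999] F [ 0.5 -0.6  1.1] open 34.6 q6 [ 53.  13. -23.   3. -53.   8.]
turn -359.7768552946379
to [np.float64(0.48045502803191836), np.float64(0.3323415041688753), 0.06] tool mm [ 88.9 -17.5 -23.5] rows 2.0
```

{"fn": "arm_command", "kwargs": {"commands": [0,-17,-23,0,39,0,0,0,0,39,0,0,0,0,39]}}

```text
clock: 7.82
tool_pos: [0.4793, 0.3301, 0.1531]
orientation: [129.4, 86.6, 12.6]
force: [0.5, -0.1, -0.0]
opening: 0.0345
```

```bash
python3 - <<'E'
from h import *
show();print(tool()[2]['joint_pos'])
w=snap('wrist','h_wrist.png')
to([*np.load('/tmp/sq.npy')[:2],.06])
E
```

```text
t 7.83 p [479.3 330.1 153.1] y-ax [ 0.891 -0.451  0.046] z-ax [-0.45  -0.892 -0.037] x-ax [ 0.058  0.013 -0.998] F [ 0.5 -0.1 -0. ] open 34.5 q6 [ 55.  13. -21.   3. -53.   6.]
[ 55.36016448  13.40274176 -20.92532297   2.86478576 -53.22588581
   6.15417763]
to [np.float64(0.48045502803191836), np.float64(0.3323415041688753), 0.06] tool mm [93.1 -4.3  1.1] rows 2.0
```

View pics/h_wrist.png

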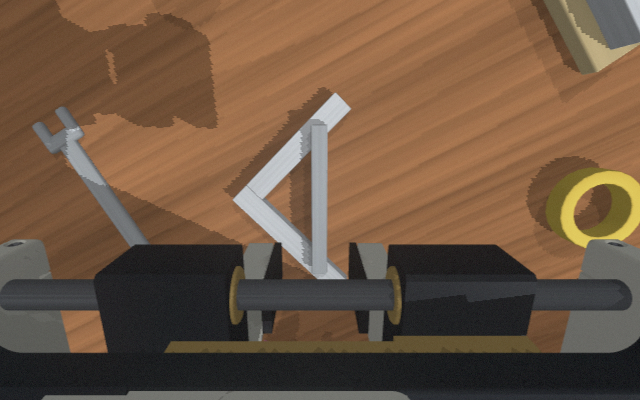

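```bash
python3 - <<'E'
from h import *
w=load('wrist');O=np.load('/tmp/sq.npy')
print(proj(w,[*O[:2],.026]),onz(w,319.3,124,.026),onz(w,320,275,.026), (onz(w,319.3,124,.026)+onz(w,320,275,.026))/2,O)
to([*O[:2],.005])
E
```

```text
[318.95968596 202.94649236] [0.54126513 0.30158924 0.026     ] [0.41793632 0.3625388  0.026     ] [0.47960073 0.33206402 0.026     ] [ 0.48045503  0.3323415  18.28687514]
to [np.float64(0.48045502803191836), np.float64(0.3323415041688753), 0.005] tool mm [148.   -6.8   3.2] rows 3.0
```

{"fn": "arm_command", "kwargs": {"commands": [55,-2,1,0,39,55,-3,1,0,39,24,-2,1,0,39,0,0,0,0,39]}}

```text
clock: 8.38
tool_pos: [0.4832, 0.3327, 0.0199]
orientation: [133.4, 86.2, 16.4]
force: [0.4, 0.6, 0.6]
opening: 0.0344
```

```bash
python3 - <<'E'
from h import *
show();O=np.load('/tmp/sq.npy');p,R,o=tool()
print('turn', -((O[2]+225)-np.degrees(np.arctan2(R[1,2],R[0,2]))))
to([*O[:2],.005])
E
```

```text
t 8.38 p [483.2 332.7  19.9] y-ax [ 0.89  -0.454  0.048] z-ax [-0.452 -0.891 -0.045] x-ax [ 0.063  0.019 -0.998] F [0.4 0.6 0.6] open 34.4 q6 [ 55.  23. -29.   4. -35.   5.]
turn -360.209189553129
to [np.float64(0.48045502803191836), np.float64(0.3323415041688753), 0.005] tool mm [14.7 -3.   2.2] rows 1.0
```

{"fn": "arm_command", "kwargs": {"commands": [14,-3,2,0,39,0,0,0,0,0,0,0,0,0,0,0,0,0,0,0]}}

```text
clock: 8.88
tool_pos: [0.4818, 0.3334, 0.0086]
orientation: [135.3, 86.0, 18.3]
force: [-0.2, -0.9, -1.6]
opening: 0.0138
```

```bash
python3 - <<'E'
from h import *
show();print(np.round(tool()[2]['moment'],2))
E
```

```text
t 8.88 p [481.8 333.4   8.6] y-ax [ 0.889 -0.455  0.049] z-ax [-0.453 -0.89  -0.049] x-ax [ 0.066  0.022 -0.998] F [-0.2 -0.9 -1.6] open 13.8 q6 [ 55.  24. -30.   4. -33.   4.]
[-0.42  0.57 -0.03]
```

{"fn": "arm_command", "kwargs": {"commands": [-45,0,0,0,0,-45,0,0,0,0,-45,0,0,0,0]}}

```text
clock: 9.25
tool_pos: [0.4707, 0.328, 0.1428]
orientation: [131.2, 86.5, 14.2]
force: [0.5, 0.4, -4.1]
opening: 0.014
```

```bash
cat > jig.py <<'E'
from h import *
C=np.array([.6523,.0542]);J=np.radians(8.9);RJ=np.array([[np.cos(J),-np.sin(J)],[np.sin(J),np.cos(J)]])
def goal(gx,gy):  # TCP xy for gaps (mm) to rail and stile
    return C+RJ@(np.array([-58-gx,-58-gy])/1e3)
def st():
    show();p,R,o=tool()
    q=RJ.T@(p[:2]-C)*1e3+58;print('jig xy excess',q.round(1),'yaw err',(np.degrees(np.arctan2(R[1,2],R[0,2]))+135-8.9+180)%360-180,'Fjig',(RJ.T@np.array(o['force'])[:2]).round(1),'moment',np.round(o['moment'],2))
    return p,R,o
E
python3 - <<'E'
from jig import *
st();to([*goal(14,14),.12])
E
```

```text
t 9.25 p [470.7 328.  142.8] y-ax [ 0.889 -0.455  0.046] z-ax [-0.454 -0.89  -0.041] x-ax [ 0.06   0.015 -0.998] F [ 0.5  0.4 -4.1] open 14.0 q6 [ 56.  13. -23.   3. -51.   5.]
jig xy excess [-79.1 356.6] yaw err 9.097307402558812 Fjig [0.6 0.3] moment [0.03 0.3  0.02]
to [np.float64(0.5923060374781657), np.float64(-0.028072258148957724), 0.12] tool mm [ 24.6 269.2 262.8] rows 5.0
```

{"fn": "arm_command", "kwargs": {"commands": [2,34,33,2,0,2,38,37,2,0,3,38,37,2,0,3,38,37,2,0,3,38,37,1,0]}}

```text
clock: 9.88
tool_pos: [0.5398, 0.0771, 0.1351]
orientation: [146.5, 85.8, 20.6]
force: [0.8, 1.3, -2.9]
opening: 0.0137
```

```bash
python3 - <<'E'
from jig import *
st();to([*goal(14,14),.12])
E
```

```text
t 9.88 p [539.8  77.1 135.1] y-ax [ 0.809 -0.587  0.04 ] z-ax [-0.584 -0.809 -0.061] x-ax [ 0.069  0.026 -0.997] F [ 0.8  1.3 -2.9] open 13.7 q6 [ 29.  11. -27.   1. -49.  24.]
jig xy excess [-49.6  98. ] yaw err 0.2682599927908882 Fjig [0.9 1.1] moment [-0.19  0.3   0.03]
to [np.float64(0.5923060374781657), np.float64(-0.028072258148957724), 0.12] tool mm [ 15.9 103.6  55.4] rows 2.0
```

{"fn": "arm_command", "kwargs": {"commands": [5,40,21,0,0,5,40,21,0,0,4,20,11,0,0,0,0,0,0,0]}}

```text
clock: 10.38
tool_pos: [0.5906, -0.0311, 0.1215]
orientation: [147.5, 85.8, 21.3]
force: [-0.7, 0.2, -3.4]
opening: 0.014
```

```bash
python3 - <<'E'
from jig import *
st();to([*goal(14,14),.12]);snap('wrist','i_wrist.png')
to([*goal(14,14),.035])
E
```

```text
t 10.38 p [590.6 -31.1 121.5] y-ax [ 0.805 -0.591  0.039] z-ax [-0.589 -0.806 -0.062] x-ax [ 0.068  0.027 -0.997] F [-0.7  0.2 -3.4] open 14.0 q6 [ 16.  16. -21.  -1. -49.  39.]
jig xy excess [-16.1 -16.8] yaw err -0.044412953384124876 Fjig [-0.7  0.3] moment [-0.15  0.53 -0.05]
to [np.float64(0.5923060374781657), np.float64(-0.028072258148957724), 0.12] tool mm [ 1.7 -0.5 -3.4] rows 1.0
to [np.float64(0.5923060374781657), np.float64(-0.028072258148957724), 0.035] tool mm [86.7 -3.3  2.3] rows 2.0
```

View pics/i_wrist.png

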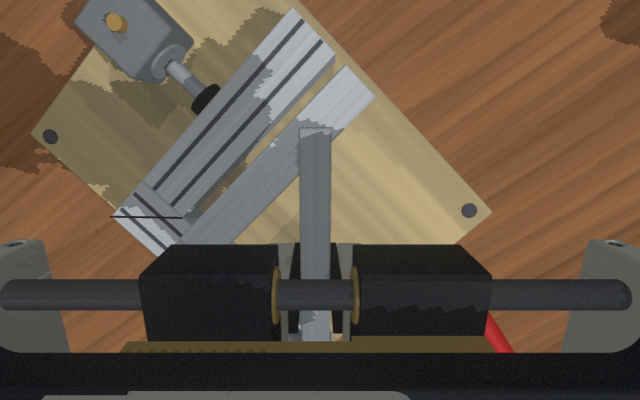

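{"fn": "arm_command", "kwargs": {"commands": [42,-2,1,0,0,42,-2,1,0,0]}}

```text
clock: 10.68
tool_pos: [0.5948, -0.0253, 0.0406]
orientation: [146.6, 85.2, 20.5]
force: [-0.3, -0.4, -3.9]
opening: 0.0137
```

```bash
python3 - <<'E'
from jig import *
st();to([*goal(10,10),.028])
E
```

```text
t 10.68 p [594.8 -25.3  40.6] y-ax [ 0.806 -0.59   0.046] z-ax [-0.587 -0.807 -0.069] x-ax [ 0.078  0.029 -0.997] F [-0.3 -0.4 -3.9] open 13.7 q6 [ 16.  21. -26.  -1. -38.  38.]
jig xy excess [-11.2 -11.7] yaw err 0.09099086630683928 Fjig [-0.4 -0.4] moment [-0.13  0.48 -0.04]
to [np.float64(0.5956390353960453), np.float64(-0.023501577140682295), 0.028] tool mm [12.6 -0.9 -1.1] rows 1.0
```

{"fn": "arm_command", "kwargs": {"commands": [10,-1,1,0,0,5,0,0,0,0]}}

```text
clock: 10.92
tool_pos: [0.593, -0.0238, 0.0257]
orientation: [146.4, 85.5, 20.5]
force: [-17.6, -1.7, 47.2]
opening: 0.0146
```

```bash
python3 - <<'E'
from jig import *
st()
E
```

```text
t 10.93 p [593.  -23.8  25.7] y-ax [ 0.808 -0.587  0.044] z-ax [-0.584 -0.809 -0.066] x-ax [ 0.074  0.028 -0.997] F [-17.6  -1.7  47.2] open 14.6 q6 [ 16.  23. -27.  -1. -36.  38.]
jig xy excess [-12.6  -9.9] yaw err 0.27541415728225616 Fjig [-17.6   1. ] moment [-0.72  5.44  0.15]
```

{"fn": "arm_command", "kwargs": {"commands": [0,0,0,0,0,0,0,0,0,0]}}

```text
clock: 11.18
tool_pos: [0.5947, -0.0224, 0.0292]
orientation: [145.8, 85.2, 20.0]
force: [0.3, 0.2, -3.5]
opening: 0.014
```

```bash
python3 - <<'E'
from jig import *
st()
E
```

```text
t 11.18 p [594.7 -22.4  29.2] y-ax [ 0.809 -0.585  0.047] z-ax [-0.582 -0.81  -0.069] x-ax [ 0.078  0.029 -0.997] F [ 0.3  0.2 -3.5] open 14.0 q6 [ 16.  22. -26.  -1. -36.  38.]
jig xy excess [-10.7  -8.8] yaw err 0.4110466997443041 Fjig [0.4 0.1] moment [-0.21  0.49  0.02]
```

{"fn": "arm_command", "kwargs": {"commands": [2,1,-6,0,0,2,1,-5,0,0,2,0,-4,0,0]}}

```text
clock: 11.55
tool_pos: [0.6044, -0.0132, 0.0262]
orientation: [144.1, 85.5, 18.4]
force: [-15.4, -26.4, 31.3]
opening: 0.0137
```

```bash
python3 - <<'E'
from jig import *
st()
E
```

```text
t 11.55 p [604.4 -13.2  26.2] y-ax [ 0.81  -0.585  0.046] z-ax [-0.582 -0.811 -0.064] x-ax [ 0.075  0.025 -0.997] F [-15.4 -26.4  31.3] open 13.7 q6 [ 17.  23. -25.  -0. -37.  37.]
jig xy excess [ 0.3 -1.2] yaw err 0.44723754063232946 Fjig [-19.3 -23.7] moment [-9.58  5.67 -0.65]
```

{"fn": "arm_command", "kwargs": {"commands": [2,0,-4,0,0,2,0,-4,0,0,2,0,-4,0,0,2,0,-4,0,0,2,0,-4,0,0]}}

```text
clock: 12.18
tool_pos: [0.6043, -0.0134, 0.0259]
orientation: [130.1, 87.1, 4.3]
force: [-13.6, -14.7, 26.1]
opening: 0.0137
```

```bash
python3 - <<'E'
from jig import *
st()
E
```

```text
t 12.18 p [604.3 -13.4  25.9] y-ax [ 0.81  -0.585  0.039] z-ax [-0.584 -0.811 -0.033] x-ax [ 0.05   0.004 -0.999] F [-13.6 -14.7  26.1] open 13.7 q6 [ 18.  24. -25.   1. -39.  36.]
jig xy excess [ 0.1 -1.4] yaw err 0.3155304600698514 Fjig [-15.7 -12.4] moment [-5.4   4.64 -0.4 ]
```

{"fn": "arm_command", "kwargs": {"commands": [2,0,-4,0,0,2,0,-4,0,0,2,0,-4,0,0,2,0,-4,0,0]}}

```text
clock: 12.68
tool_pos: [0.6042, -0.0134, 0.0256]
orientation: [104.5, 88.0, -21.4]
force: [-13.2, -14.1, 24.8]
opening: 0.0135
```

```bash
python3 - <<'E'
from jig import *
st();snap('wrist','j_wrist.png')
E
```

```text
t 12.68 p [604.2 -13.4  25.6] y-ax [ 0.809 -0.587  0.033] z-ax [-0.587 -0.81  -0.009] x-ax [ 0.032 -0.012 -0.999] F [-13.2 -14.1  24.8] open 13.5 q6 [ 18.  24. -24.   2. -40.  35.]
jig xy excess [ 0.1 -1.4] yaw err 0.15581242092238767 Fjig [-15.2 -11.9] moment [-5.22  4.7  -0.29]
```

View pics/j_wrist.png

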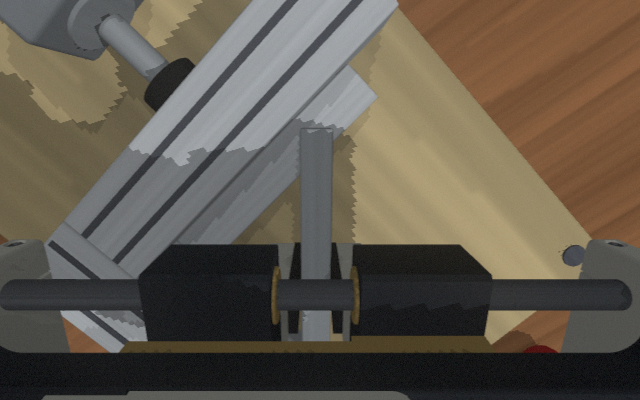

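{"fn": "arm_command", "kwargs": {"commands": [1,0,0,0,0,1,-3,-3,0,0,1,-2,-2,0,0]}}

```text
clock: 13.1
tool_pos: [0.6041, -0.0134, 0.0254]
orientation: [91.5, 87.9, -34.4]
force: [0.6, -17.3, 8.4]
opening: 0.0139
```

```bash
python3 - <<'E'
from jig import *
st()
E
```

```text
t 13.1 p [604.1 -13.4  25.4] y-ax [ 0.809 -0.586  0.037] z-ax [-0.587 -0.81  -0.001] x-ax [ 0.031 -0.021 -0.999] F [  0.6 -17.3   8.4] open 13.9 q6 [ 18.  24. -24.   3. -40.  34.]
jig xy excess [-0.1 -1.3] yaw err 0.16958652339312152 Fjig [ -2.1 -17.2] moment [-6.24  0.07 -0.26]
```

{"fn": "arm_command", "kwargs": {"commands": [1,3,-3,0,0,1,2,-2,0,0,1,1,-3.5,0,0]}}

```text
clock: 13.48
tool_pos: [0.6044, -0.0135, 0.0251]
orientation: [62.4, 88.3, -63.7]
force: [-11.8, -14.9, 17.8]
opening: 0.0138
```

```bash
python3 - <<'E'
from jig import *
st()
s=snap('scene');d=snap('side');st()
a=cv2.resize(s['frame'][190:280,280:400],(520,390),interpolation=cv2.INTER_CUBIC)
b=cv2.resize(d['frame'][180:240,230:310],(520,390),interpolation=cv2.INTER_CUBIC)
cv2.imwrite('pics/k.png',cv2.resize(np.hstack([a,b]),(800,300)))
E
```

```text
t 13.47 p [604.4 -13.5  25.1] y-ax [ 0.808 -0.589  0.027] z-ax [-0.589 -0.808  0.014] x-ax [ 0.013 -0.027 -1.   ] F [-11.8 -14.9  17.8] open 13.8 q6 [ 18.  25. -23.   3. -41.  34.]
jig xy excess [ 0.2 -1.5] yaw err 0.008556661170189273 Fjig [-13.9 -12.9] moment [-5.7   4.02 -0.26]
t 13.57 p [604.4 -13.6  25.1] y-ax [ 0.808 -0.589  0.027] z-ax [-0.589 -0.808  0.014] x-ax [ 0.013 -0.027 -1.   ] F [-14.8  -8.2  21.1] open 13.8 q6 [ 18.  25. -23.   3. -41.  34.]
jig xy excess [ 0.2 -1.6] yaw err -0.002403410362830982 Fjig [-15.9  -5.9] moment [-3.08  4.97 -0.23]
```

View pics/k.png

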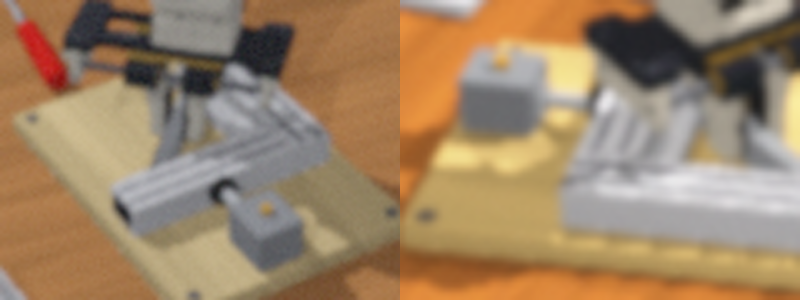

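```bash
python3 - <<'E'
from jig import *
for i in range(4): snapshot('wrist');snapshot('wrist');st()
E
```

```text
t 13.68 p [604.4 -13.6  25.1] y-ax [ 0.808 -0.589  0.027] z-ax [-0.589 -0.808  0.014] x-ax [ 0.014 -0.027 -1.   ] F [-13.8  -8.3  20. ] open 13.8 q6 [ 18.  25. -23.   3. -41.  34.]
jig xy excess [ 0.2 -1.6] yaw err -0.01468657616393898 Fjig [-14.9  -6.1] moment [-3.02  4.93 -0.22]
t 13.78 p [604.4 -13.6  25.1] y-ax [ 0.808 -0.589  0.027] z-ax [-0.589 -0.808  0.014] x-ax [ 0.014 -0.027 -1.   ] F [-13.3  -7.8  21.2] open 14.1 q6 [ 18.  25. -23.   3. -41.  34.]
jig xy excess [ 0.2 -1.6] yaw err -0.013217651866881397 Fjig [-14.4  -5.6] moment [-2.97  4.88 -0.16]
t 13.88 p [604.4 -13.6  25.1] y-ax [ 0.808 -0.589  0.027] z-ax [-0.589 -0.808  0.014] x-ax [ 0.014 -0.027 -1.   ] F [-14.6  -7.6  20. ] open 13.5 q6 [ 18.  25. -23.   3. -41.  34.]
jig xy excess [ 0.2 -1.6] yaw err -0.019061359713447246 Fjig [-15.6  -5.3] moment [-2.97  4.91 -0.27]
t 13.97 p [604.4 -13.6  25.1] y-ax [ 0.808 -0.589  0.027] z-ax [-0.589 -0.808  0.014] x-ax [ 0.014 -0.027 -1.   ] F [-14.   -7.8  20.1] open 13.8 q6 [ 18.  25. -23.   3. -41.  34.]
jig xy excess [ 0.2 -1.6] yaw err -0.01812437818071544 Fjig [-15.1  -5.5] moment [-2.97  4.87 -0.21]
```

{"fn": "arm_command", "kwargs": {"commands": [-1,-3,-2,0,0,-0.5,-3,-2,0,0]}}

```text
clock: 14.22
tool_pos: [0.6039, -0.013, 0.0274]
orientation: [59.5, 87.8, -66.5]
force: [9.5, -24.2, -6.7]
opening: 0.0133
```

```bash
python3 - <<'E'
from jig import *
st();snapshot('wrist');snapshot('wrist');st()
E
```

```text
t 14.22 p [603.9 -13.   27.4] y-ax [ 0.808 -0.588  0.032] z-ax [-0.589 -0.808  0.019] x-ax [ 0.015 -0.034 -0.999] F [  9.5 -24.2  -6.7] open 13.3 q6 [ 19.  25. -24.   3. -41.  33.]
jig xy excess [-0.2 -0.9] yaw err 0.02999739258905265 Fjig [  5.6 -25.4] moment [-9.46 -3.49  0.01]
t 14.32 p [603.9 -13.1  27.3] y-ax [ 0.808 -0.588  0.032] z-ax [-0.589 -0.808  0.019] x-ax [ 0.015 -0.035 -0.999] F [  8.4 -23.1  -4.8] open 13.9 q6 [ 19.  25. -24.   3. -41.  33.]
jig xy excess [-0.2 -1. ] yaw err 0.028422843643767237 Fjig [  4.7 -24.2] moment [-8.7  -2.95  0.01]
```

{"fn": "arm_command", "kwargs": {"commands": [4,1,-2.5,0,0,0.5,-0.5,-3.5,0,0]}}

```text
clock: 14.58
tool_pos: [0.6045, -0.0138, 0.0245]
orientation: [45.6, 87.6, -80.5]
force: [-4.2, -18.1, 7.1]
opening: 0.0141
```

```bash
python3 - <<'E'
from jig import *
st()
for i in range(2):
  snapshot('wrist');snapshot('wrist');st()
E
```

```text
t 14.57 p [604.5 -13.8  24.5] y-ax [ 0.808 -0.589  0.03 ] z-ax [-0.59  -0.807  0.029] x-ax [ 0.007 -0.041 -0.999] F [ -4.2 -18.1   7.1] open 14.1 q6 [ 19.  25. -24.   4. -42.  32.]
jig xy excess [ 0.3 -1.8] yaw err -0.05912773065730903 Fjig [ -6.9 -17.2] moment [-6.45  1.51 -0.11]
t 14.68 p [604.5 -13.8  24.5] y-ax [ 0.808 -0.589  0.03 ] z-ax [-0.59  -0.807  0.029] x-ax [ 0.007 -0.041 -0.999] F [ -6.  -15.1  11.6] open 14.2 q6 [ 19.  25. -24.   4. -42.  32.]
jig xy excess [ 0.3 -1.8] yaw err -0.05993713934131506 Fjig [ -8.2 -14. ] moment [-5.28  2.3  -0.08]
t 14.78 p [604.5 -13.8  24.5] y-ax [ 0.808 -0.589  0.03 ] z-ax [-0.59  -0.807  0.029] x-ax [ 0.007 -0.041 -0.999] F [ -7.3 -14.2  11.7] open 13.7 q6 [ 19.  25. -24.   4. -42.  32.]
jig xy excess [ 0.3 -1.8] yaw err -0.05581649954811496 Fjig [ -9.4 -12.9] moment [-5.2   2.28 -0.16]
```

```bash
python3 - <<'E'
from jig import *
w=snap('wrist','l_wrist.png')
for n in 'ijl':
    f=cv2.imread(f'pics/{n}_wrist.png')
    a=edge(f,(353,71),(372,93),6);b=edge(f,(371,101),(342,124),6);c=edge(f,(331,160),(331,235),6)
    t=cross(a,b);k=cross(b,c);x=c[0][0]+(200-c[0][1])*c[1][0]/c[1][1]
    print(n,'leg tip',t.round(1),'brace right@200',x.round(2),'end-edge ang',np.degrees(np.arctan(a[1][1]/a[1][0])).round(2),'inner ang',np.degrees(np.arctan(b[1][1]/b[1][0])).round(2))
E
```

```text
edge n 40 med|r| 0.07
edge n 40 med|r| 0.07
edge n 40 med|r| 0.18
i leg tip [376.4  96.1] brace right@200 330.25 end-edge ang 46.71 inner ang -45.34
edge n 40 med|r| 0.08
edge n 40 med|r| 0.12
edge n 40 med|r| 0.15
j leg tip [378.4  96.5] brace right@200 331.85 end-edge ang 48.01 inner ang -44.66
edge n 40 med|r| 0.12
edge n 40 med|r| 0.09
edge n 40 med|r| 0.19
l leg tip [378.   97.5] brace right@200 332.13 end-edge ang 47.91 inner ang -44.94
```

View pics/l_wrist.png

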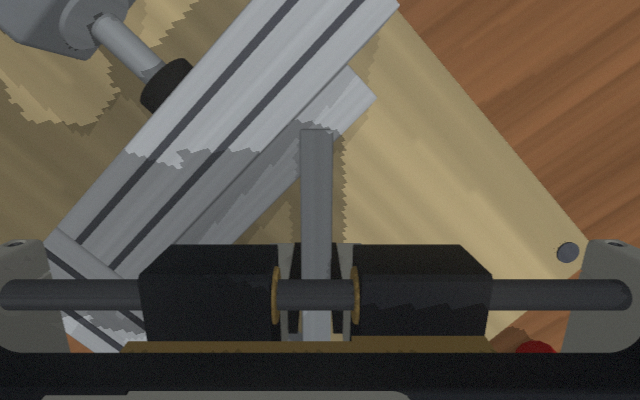

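{"fn": "arm_command", "kwargs": {"commands": [0,-0.5,-4,0,0]}}

```text
clock: 14.95
tool_pos: [0.6045, -0.0138, 0.0245]
orientation: [39.2, 87.4, -86.9]
force: [-3.2, -21.3, 4.2]
opening: 0.0141
```

```bash
python3 - <<'E'
from jig import *
for i in range(3):
  snapshot('wrist');snapshot('wrist');st()
E
```

```text
t 15.05 p [604.5 -13.8  24.5] y-ax [ 0.807 -0.59   0.029] z-ax [-0.59  -0.806  0.036] x-ax [ 0.002 -0.046 -0.999] F [ -5.3 -19.8   7.7] open 13.9 q6 [ 19.  25. -23.   4. -42.  32.]
jig xy excess [ 0.2 -1.8] yaw err -0.11307841482607728 Fjig [ -8.2 -18.7] moment [-6.47  1.6  -0.09]
t 15.15 p [604.5 -13.8  24.5] y-ax [ 0.807 -0.59   0.029] z-ax [-0.59  -0.806  0.035] x-ax [ 0.002 -0.045 -0.999] F [ -5.5 -18.1   8.1] open 14.1 q6 [ 19.  25. -23.   4. -42.  32.]
jig xy excess [ 0.2 -1.8] yaw err -0.1162488378598141 Fjig [ -8.2 -17. ] moment [-6.46  1.59 -0.05]
t 15.25 p [604.5 -13.8  24.5] y-ax [ 0.807 -0.59   0.029] z-ax [-0.591 -0.806  0.035] x-ax [ 0.002 -0.045 -0.999] F [ -4.7 -18.7   8.2] open 13.7 q6 [ 19.  25. -23.   4. -42.  32.]
jig xy excess [ 0.2 -1.8] yaw err -0.120110249761467 Fjig [ -7.6 -17.7] moment [-6.41  1.54 -0.1 ]
```

{"fn": "arm_command", "kwargs": {"commands": [3,-1,2,0,0,3,-1,2,0,0,3,-1,2,0,0]}}

```text
clock: 15.62
tool_pos: [0.6046, -0.014, 0.0244]
orientation: [56.1, 87.4, -70.0]
force: [-8.0, 3.0, 22.2]
opening: 0.0139
```

```bash
python3 - <<'E'
from jig import *
st()
E
```

```text
t 15.62 p [604.6 -14.   24.4] y-ax [ 0.808 -0.588  0.037] z-ax [-0.589 -0.808  0.025] x-ax [ 0.015 -0.042 -0.999] F [-8.   3.  22.2] open 13.9 q6 [ 19.  25. -24.   4. -41.  32.]
jig xy excess [ 0.4 -2. ] yaw err 0.03053621585786459 Fjig [-7.5  4.2] moment [ 1.4   2.94 -0.09]
```

{"fn": "arm_command", "kwargs": {"commands": [4,-1,4,0,0,4,-1,4,0,0,4,-0.5,4,0,0,4,-0.5,4,0,0]}}

```text
clock: 16.12
tool_pos: [0.6052, -0.0142, 0.0242]
orientation: [89.5, 86.9, -36.1]
force: [-13.1, 15.4, 32.4]
opening: 0.0136
```

```bash
python3 - <<'E'
from jig import *
st()
E
```

```text
t 16.12 p [605.2 -14.2  24.2] y-ax [ 0.812 -0.581  0.053] z-ax [-0.582 -0.813  0.   ] x-ax [ 0.043 -0.031 -0.999] F [-13.1  15.4  32.4] open 13.6 q6 [ 19.  24. -26.   4. -39.  33.]
jig xy excess [ 0.9 -2.3] yaw err 0.48526504183072916 Fjig [-10.5  17.2] moment [ 5.51  4.96 -0.13]
```

{"fn": "arm_command", "kwargs": {"commands": [0,-2.5,-3.5,0.4,0,1,-0.3,-3.5,0,0]}}

```text
clock: 16.38
tool_pos: [0.6051, -0.0139, 0.0245]
orientation: [78.3, 86.8, -47.6]
force: [-6.4, -16.0, 10.8]
opening: 0.014
```

```bash
python3 - <<'E'
from jig import *
for i in range(3):
  snapshot('wrist');snapshot('wrist');st()
E
```

```text
t 16.48 p [605.  -13.9  24.4] y-ax [ 0.808 -0.586  0.054] z-ax [-0.588 -0.809  0.011] x-ax [ 0.037 -0.041 -0.998] F [ -4.1 -20.2   9.8] open 13.9 q6 [ 19.  24. -25.   5. -39.  31.]
jig xy excess [ 0.8 -2. ] yaw err 0.10180690246241397 Fjig [ -7.2 -19.3] moment [-6.87  1.43 -0.25]
t 16.57 p [605.1 -13.9  24.5] y-ax [ 0.808 -0.586  0.054] z-ax [-0.588 -0.809  0.011] x-ax [ 0.037 -0.041 -0.998] F [ -4.2 -18.6   8.5] open 13.9 q6 [ 19.  24. -25.   5. -39.  31.]
jig xy excess [ 0.8 -2. ] yaw err 0.09856781210089594 Fjig [ -7.1 -17.8] moment [-6.78  1.33 -0.2 ]
t 16.68 p [605.1 -13.9  24.5] y-ax [ 0.808 -0.587  0.054] z-ax [-0.588 -0.809  0.011] x-ax [ 0.037 -0.041 -0.998] F [ -4.2 -19.    8.4] open 13.8 q6 [ 19.  24. -25.   5. -39.  31.]
jig xy excess [ 0.8 -2. ] yaw err 0.09572217963716412 Fjig [ -7.1 -18.2] moment [-6.78  1.4  -0.22]
```

{"fn": "arm_command", "kwargs": {"commands": [0.5,0.4,-3.8,0,0]}}

```text
clock: 16.8
tool_pos: [0.6051, -0.0141, 0.0242]
orientation: [72.1, 86.9, -54.0]
force: [-11.2, -10.9, 14.7]
opening: 0.0138
```

```bash
python3 - <<'E'
from jig import *
for i in range(4):
  snapshot('wrist');snapshot('wrist')
st()
E
```

```text
t 17.2 p [605.1 -14.1  24.2] y-ax [ 0.808 -0.587  0.052] z-ax [-0.589 -0.808  0.017] x-ax [ 0.032 -0.044 -0.998] F [ -8.6 -15.1  12.4] open 14.0 q6 [ 19.  25. -25.   5. -39.  31.]
jig xy excess [ 0.8 -2.1] yaw err 0.026763049749433776 Fjig [-10.8 -13.6] moment [-5.04  2.85 -0.25]
```

```bash
python3 - <<'E'
from jig import *
print(close_job());st()
E
```

```text
the job is handed in; nothing more can be done
None
the job is handed in; nothing more can be done
```

The valve is open, the square is held pressed into the frame corner, and the job was handed in at about 17.2 s. No verdict was reported.

**Valve:** I pushed the lever with closed fingers until it met its stop. A scene picture afterwards put the lever at −11.8° and the pipe at −10.7°, so it lies in line with the pipe.

**Square:** I gripped it across its brace (opening 14 mm), carried it to the jig, laid it on the board and pressed it corner to corner.

**Last checks:**
- **Push:** it was steady at about 11 N towards the rail, 14 N towards the stile and 12 N down.
- **Alignment:** the tool's yaw was within 0.1° of the jig.
- **Bystanders:** the path was planned clear of them, but I did not check their positions again at the end.

**What disagreed or is uncertain:**
- The tool tilted as the rows went by, up to about 5°. I worked the tilt across the brace back by pressing. At hand-in it was 1° across the brace and 3° along it, close to the attitude at the grasp, where it was also about 3° along the brace.
- How flat the square lies is inferred from the board contact and from small shifts in the wrist picture. It was not measured directly, because the gripper hides the corner.
- The tool's final position is about 1 to 3 mm from where I computed it should be. That is about the 2 mm camera calibration, plus small slips in the grip.
- Stile contact rests on one push with the square raised off the board: it took 24 N without moving. Rail contact rests on the sideways force, and on the square not moving however hard it was pushed that way.

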